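# Load an exhaust flange into the sprung weld jig

## Robot

A 6-joint arm with a two-finger parallel gripper is mounted at the origin on the work surface. World frame = base frame: x ahead of the robot, y to its left, z up, the work surface at z = 0. Lengths are in m, angles in rad, forces in N, time in s.
With the tool pointing down it reaches from about 0.275 to 0.825 m from the base axis. Payload 4.9 kg.
Tool frame: the origin (TCP) lies on the centre line of the jaws, within the pads' length; the fingertips stand env.tips_ahead ahead of it and the grasp point (between the pads) lies 6 mm ahead of it (env.tips_ahead is the distance from the TCP to the fingertips, in m); z points along the fingers, y is the direction in which the jaws open and shut (so a half turn about z gives the same grasp; the last joint's range is limited). The gripper opens to 85 mm and grips with 20 to 120 N. Pads are 22 mm wide; open, the fingers measure 114 mm over their backs; the gripper's body (76 mm by 85 mm) begins 54 mm behind the grasp point. The pads swing forward as they close: fully open they stand 13 mm farther back than shut.
Start: joints at [1.186, 0.326, -0.193, 1.052, 0, 1.437], TCP at [0.136, 0.533, 0.256] pointing down, gripper open.
Joint ranges: [-2.65, 2.65], [-0.97, 1.79], [-1.3, 1.35], [-1.93, 2.1], [-1.47, 1.37], [-3.14, 3.14]. Speed limits (rad/s): [2.57, 2.57, 3.14, 3.14, 3.14, 3.14].

## Interface

Orientations are given as a 3x3 rotation matrix whose columns are the frame's x, y, z axes.
In Python, from bench import env, viewer, workorder gives the robot as it stands.
- The arm moves only by the tool step_arm, never from a script. Its argument "increments" is a list of rows, each a list of 3 entries, a list of its own where there are three numbers: the shift along the tool's x, y, z in cm, then the turn, a rotation vector about the tool's x, y, z in rad, then the opening in per cent of the stroke, from 0 (shut) to 100 (fully open). In form: [[[tx, ty, tz], [rx, ry, rz], grip], ...]. A call has 1 to 10 rows; each row is the pose to reach, as a shift and turn from the pose measured when the call began, along the tool's axes at that moment; what a row does not reach only later rows make up. A row lasts 1/12 s, in which the tool goes at most 41.7 mm and 7.16 degrees, less where a joint would pass 70% of its speed; a pose out of reach is approached as far as the arm can. A call with a gripper value outside its range is refused whole. The fingers move at their own pace and stop on an object; "squeeze" is the grip in N (left out, the last holds). Time passes only in rows, so rows that repeat a pose let the fingers close. It gives the time, the measured TCP pose, the force and the opening at its end, in the units of the state.
- env.read_state(): the state, without advancing time (a new reading comes with each control period).
- viewer.read_camera(name): name is "side" or "top"; returns the picture (480x640x3 uint8, blue, green, red); there is no depth.
- viewer.get_calibration(name): a dict with "fx", "fy", "cx", "cy" (pixels), "camera_from_world" (4x4, takes a point from world to camera coordinates). Camera axes: x right, y up, looking along -z (the intrinsics and any distortion apply to the point x, -y, -z); pixel columns grow to the right and rows downward; lengths in m; the calibration is good to about 2 mm. A picture is of the moment at which its call begins. get_calibration takes no time and is no camera call.
- workorder.job_done(): hands the job in, once; it reports no verdict.
Trained networks look in the newest picture that a camera, given by its name, has taken for a name from the list of things; names that differ only in an ending like _2 or _b are one class to them, and where a whole thing is asked for, a point or a joint stands for the part that bears it (a point fixed in the world has none). Each returns a list of dicts, best first, with "score" (0 to 1); they miss things now and then, are a little off and sometimes report something else, mostly with a low value. They report only what shows in the picture. A call takes as long as a camera call. They do not tell look-alikes from the thing itself.
- viewer.recognise(camera, query): "rect" ([left, top, right, bottom] in pixels, round what is visible of it).
- viewer.tip_of(camera, query): "location" ([column, row] in pixels: a listed point, or the origin of a listed thing).
The state is a dict: "clock": time; "joints": joint angles; "dq": joint speeds; "tau": joint torques, N m; "ee_pos": TCP position; "orientation": TCP orientation; "ft_force": force on the tool from outside, world axes, zero at the start; "torque": the same for the moment, N m; "gripper_width": finger opening in m.
Only numpy, scipy, OpenCV 4.12 (cv2) and the standard library are available. Lean on these libraries where they do the work, as an engineer would, in place of code of your own. Each camera call takes 0.05 s, during which the arm holds its last target.

## Task

Take the medium-length flange plate (90 mm, one large bore with a bolt hole at each end) out of the rack, lay it flat on the jig's open loading deck, long side along the deck, and let go of it there. Then slide it lengthwise over the raised lip, under the bridge and against the sprung stop until its tail drops behind the lip, so that it lies flat in the pocket, held between stop and lip. Leave the other two plates in the rack and everything else on the bench where it is.

Things in the scene. Friction and masses are not known exactly. Their poses are not given: they have to be found in the camera images.
- flange: The flange to load: steel plate 90 x 60 x 12 mm, 0.3 to 0.46 kg, one central 36 mm bore, a 9 mm hole near each end. Stands on a long edge in one of the rack's three slots (which varies). Origin: middle of the edge it starts on. x along its 90 mm length, y through its thickness, z along its 60 mm width (up at start). Symmetric: either face up, either end leading.
- flange_center (a point): Centre of the flange (middle of the bore, half way through the thickness), 30 mm from its origin along its z.
- jig: Fixed jig. x is the loading direction, y across, z up; origin on the bench under the pocket-side face of the lip, on the centre line. Base plate 10 mm thick (its top is the deck), x = -165 to 135 mm, y = -80 to 80 mm; the bare part from x = -165 to -16 mm is the open loading deck.
- lip (a point): Top of the lip's pocket-side edge, centre line: jig x = 0, z = 15 mm (5 mm above deck and pocket floor). The lip spans y = -37 to 37 mm: ramp rising from x = -16 to -6 mm, flat top from x = -6 to 0 mm, upright face at x = 0.
- pocket (a point): On the pocket floor (deck level, jig z = 10 mm), where the middle of the seated flange lies: jig x = 45 mm, y = 0. Side guides 63 mm apart stand from x = 28 to 90 mm, flared to 82 mm apart at x = 4 mm (flares up to z = 24 mm).
- bridge (a point): Centre of the underside of the bridge that covers the pocket, so that nothing can be lowered in from above: jig x = 58 mm, z = 36 mm. The bridge runs from x = 34 to 82 mm, top at z = 44 mm, with a collar 42 mm wide up to z = 56 mm.
- stop (a joint): Travel of the sprung brass stop at the pocket's far end, m: 0 = out, grows as it is pushed back along jig x, to 0.014. Spring: 4 N plus 0.5 N per mm. At 0 it stands 85 mm from the lip; with the 90 mm flange seated it reads 0.005 (6.5 N), more while the tail passes the lip. Friction on the pusher can hold the tail up: it may need pressing down while pushed.
- stop_face (a point): Centre of the stop's front face (40 mm wide, 8 mm high, 15.5 mm above the bench); jig x = 85 mm plus the stop's travel.
- rack: Fixed grey plate rack. Origin: underside centre; x along the slots, y across them. Base 136 x 186 mm, 6 mm thick; three open-ended slots at y = -60, 0, 60 mm, 14 mm wide, walls 110 mm long, 5 mm thick, up to z = 24 mm. The plates stand in them, tops at z = 66 mm.
- square_flange: Not needed: square plate 60 x 60 x 12 mm with one bore, standing in another slot. Origin: middle of its lower edge.
- long_flange: Not needed: plate 122 x 60 x 12 mm with two bores, standing in another slot. Origin: middle of its lower edge.
- spray_can: Bystander: upright spray can, 66 mm wide, 190 mm tall. Origin: underside centre.
- tape_roll: Bystander: grey tape roll lying flat, 104 mm across, 48 mm high. Origin: underside centre.
- mug: Bystander: black mug, 80 mm wide, 90 mm high. Origin: underside centre.
- wrench: Bystander: wrench lying flat between jig and rack.
- pipe_offcut: Bystander: upright tube offcut, 60 mm wide, 70 mm high. Origin: underside centre.
Not all that is in view belongs to the job. Leave any brown look-alike of the flange alone.

How it is judged:
By the outcome, as a careful person would: the job done as asked, in the order asked, and still so for the second after the job is handed in, with the robot touching nothing.
It also fails if it takes over 70 s, if anything falls off the work surface, if the arm or the gripper's body presses on something with over 40 N, if the wrist force passes 120 N, or if a joint passes its speed limit or range.

## Working session

There is one attempt and no reset: what is moved stays moved. The work goes in short steps, Python scripts to look and compute and a tool call to move; the robot and the scene stay as the last step left them, time stands still between calls to the robot, and variables do not carry over. Pictures are saved under pics/ and viewed, and the job is handed in when it is done.

Besides the shell and the picture viewer there is one more tool, called after "Call:" by a JSON object that holds its "api" and its "payload". step_arm: Moves the arm, as the interface text tells. Its arguments: {"type":"object","properties":{"increments":{"type":"array"},"squeeze":{"type":"number"}},"required":["increments"]}

```bash
ls; mkdir -p pics; python3 - <<'E'
from bench import env, viewer, workorder
import cv2
s=env.read_state(); print(s, env.tips_ahead)
for n in ("side","top"):
    cv2.imwrite(f"pics/{n}0.png",viewer.read_camera(n)); print(n,viewer.get_calibration(n))
    for q in ["flange","flange_center","lip","pocket","bridge","stop_face","rack","square_flange","long_flange","jig"]:
        print(q,[(d['location'],round(d['score'],2)) for d in viewer.tip_of(n,q)])
E
```

```text
pics
{'clock': 0.0, 'joints': array([ 1.18581694e+00,  3.26938761e-01, -1.93593838e-01,  1.05200565e+00,
        2.57979072e-05,  1.43660004e+00]), 'dq': array([-7.92185334e-04, -1.36918014e-05,  7.70706085e-04, -1.15276799e-03,
        1.68823451e-04, -1.40236752e-03]), 'tau': array([-6.09984108e-04, -4.43393970e+01,  2.62445247e+01,  1.54870906e-02,
       -5.73435204e-05,  3.66365029e-06]), 'ee_pos': array([0.13626282, 0.53229056, 0.25550081]), 'orientation': array([[-9.68718291e-01,  2.48162069e-01, -6.78069241e-04],
       [ 2.48162861e-01,  9.68716997e-01, -1.60473134e-03],
       [ 2.58623749e-04, -1.72280420e-03, -9.99998483e-01]]), 'ft_force': array([ 0.46086474, -0.48535245,  0.10373039]), 'torque': array([-0.0538222 ,  0.01417974,  0.02588886]), 'gripper_width': 0.08521753972079207} 0.025
side {'fx': 441.944464804774, 'fy': 441.944464804774, 'cx': 323.5211563056386, 'cy': 238.34687534876838, 'camera_from_world': array([[ 9.32699189e-01, -3.60654624e-01, -6.81908293e-04,
        -4.50881788e-01],
       [ 2.55328721e-01,  6.58975162e-01,  7.07501929e-01,
        -2.62974028
[... 1021 characters left out ...]
1,
        -5.54160050e-01],
       [-2.03387843e-01,  7.08115436e-04,  9.79097995e-01,
        -1.28753596e+00],
       [ 0.00000000e+00,  0.00000000e+00,  0.00000000e+00,
         1.00000000e+00]])}
flange [([238.0, 338.8], 0.92), ([171.8, 353.5], 0.92), ([231.1, 284.8], 0.85), ([215.4, 215.3], 0.73)]
flange_center [([226.6, 279.8], 0.91), ([234.3, 344.1], 0.88), ([172.9, 355.5], 0.7)]
lip [([426.8, 238.8], 0.92)]
pocket [([436.6, 220.7], 0.61)]
bridge [([434.9, 215.1], 0.55)]
stop_face [([441.9, 203.3], 0.6), ([250.5, 277.2], 0.29)]
rack [([252.0, 278.9], 0.75)]
square_flange [([275.6, 281.1], 0.69)]
long_flange [([252.9, 277.3], 0.76), ([428.6, 237.9], 0.34)]
jig [([426.1, 237.9], 0.79)]
```

View pics/side0.png

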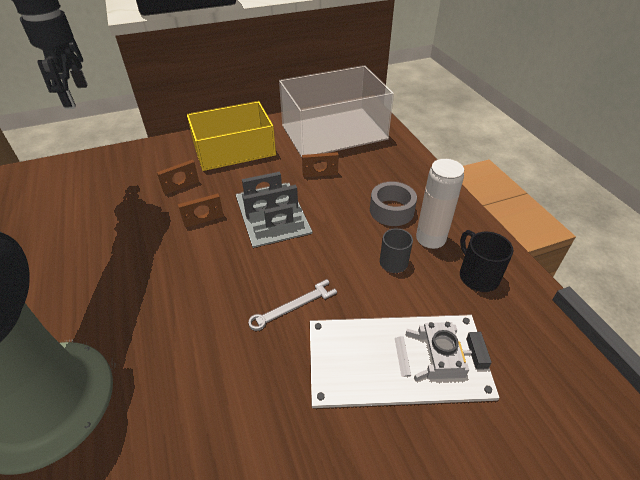

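View pics/top0.png

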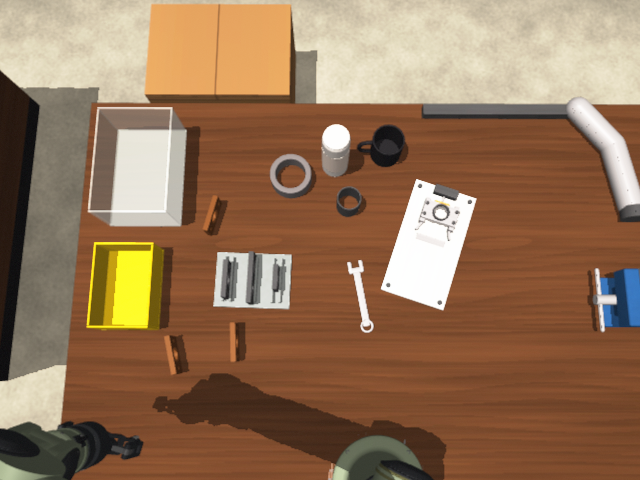

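The rack holds three plates. In the top view, left to right, they are 2-hole/medium at (229,279), long at (252,278) and square at (278,278). The jig is at (430,245). I'll zoom in to confirm and measure.

```bash
python3 - <<'E'
import cv2
a=cv2.imread("pics/side0.png");b=cv2.imread("pics/top0.png")
def crop(im,x0,y0,x1,y1,f,n): cv2.imwrite(n,cv2.resize(im[y0:y1,x0:x1],None,fx=f,fy=f,interpolation=cv2.INTER_CUBIC))
crop(a,225,160,325,250,8,"pics/sr.png")
crop(b,205,240,305,315,8,"pics/tr.png")
crop(a,300,305,505,415,3.9,"pics/sj.png")
crop(b,375,175,485,315,4.2,"pics/tj.png")
E
```

```text
(no output)
```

View pics/sr.png

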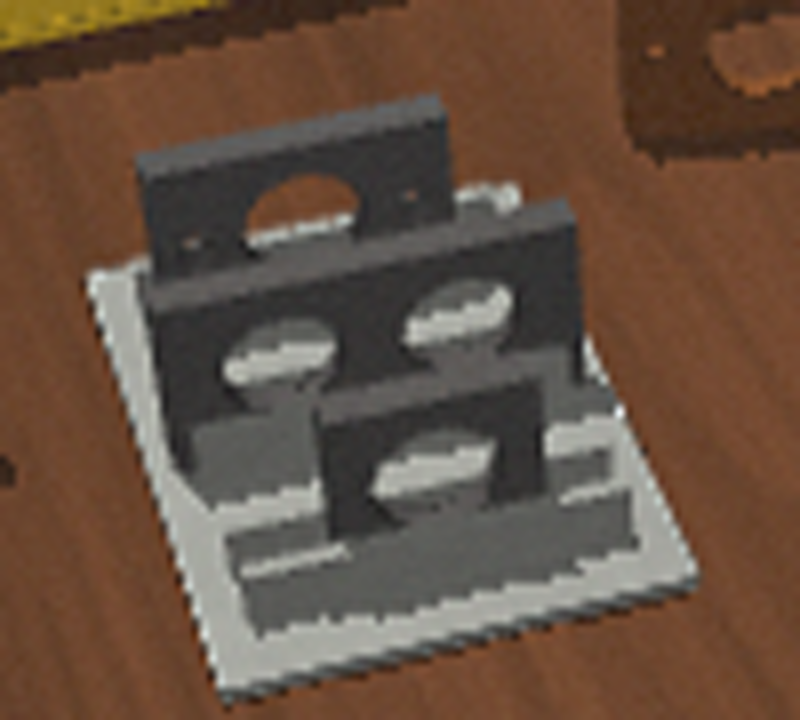

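View pics/tr.png

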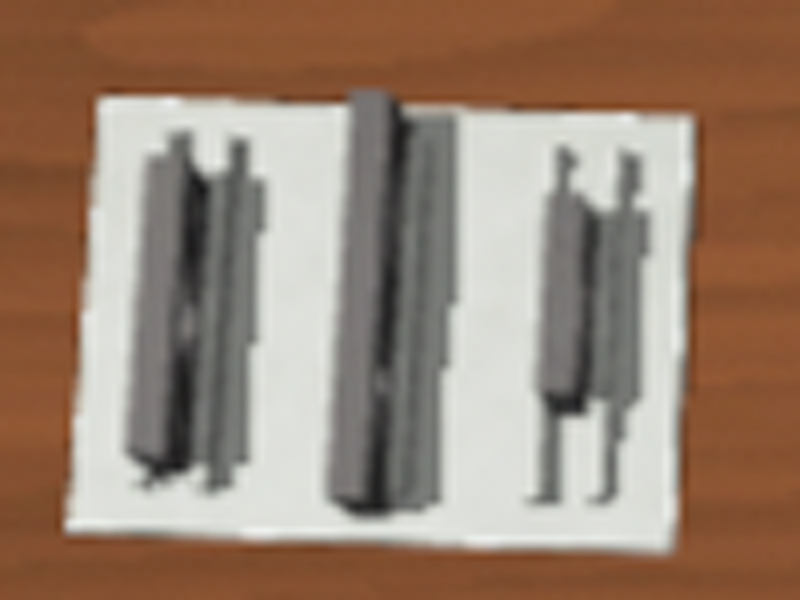

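View pics/sj.png

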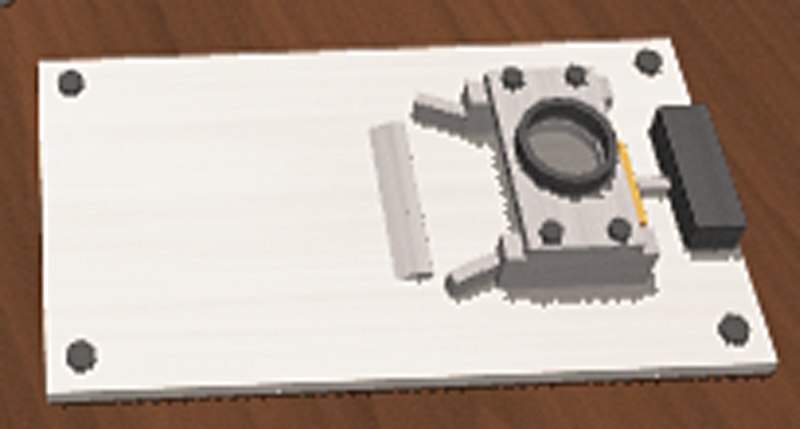

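View pics/tj.png

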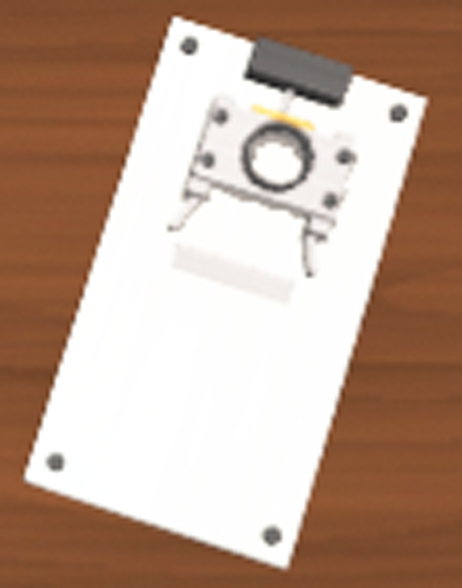

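The three plates are clear in both views. The medium flange, with one bore and end holes, is in the slot with the largest world y (top view about (225,279)). I'll fit the poses from the corners.

```bash
cat > h.py <<'E'
import numpy as np
from scipy.optimize import least_squares
from bench import env, viewer, workorder
C={n:viewer.get_calibration(n) for n in("side","top")}
def proj(n,P):
    c=C[n];P=np.atleast_2d(P);M=c["camera_from_world"];p=P@M[:3,:3].T+M[:3,3]
    return np.c_[c["cx"]+c["fx"]*p[:,0]/-p[:,2],c["cy"]+c["fy"]*p[:,1]/p[:,2]]
def R2(a):return np.array([[np.cos(a),-np.sin(a)],[np.sin(a),np.cos(a)]])
def place(q,pts):
    pts=np.atleast_2d(np.array(pts,float)); return np.c_[pts[:,:2]@R2(q[2]).T+q[:2],pts[:,2]+q[3]]
def fit(obs,q0,usez=True):
    # obs: list (cam,modelpt,px)
    def r(q):
        q=np.r_[q,0] if len(q)==3 else q
        return np.concatenate([(proj(n,place(q,m))[0]-p) for n,m,p in obs])
    s=least_squares(r,q0 if usez else q0[:3],loss='soft_l1')
    return s.x,r(s.x).reshape(-1,2)
E
cat > fit1.py <<'E'
from h import *
def cr(off,f,p): return np.array(off)+np.array(p)/f-0.4
S=lambda p:cr((300,305),3.9,p);T=lambda p:cr((375,175),4.2,p)
z=.010
j=[("side",(-.165,.08,z),S((38,62))),("side",(.135,.08,z),S((671,39))),("side",(.135,-.08,z),S((776,362))),("side",(-.165,-.08,z),S((47,392))),
("top",(.135,.08,z),T((172,15))),("top",(.135,-.08,z),T((428,98))),("top",(-.165,-.08,z),T((290,566))),("top",(-.165,.08,z),T((25,478)))]
S=lambda p:cr((225,160),8,p);T=lambda p:cr((205,240),8,p)
z=.006
k=[("side",(-.068,.093,z),S((88,272))),("side",(-.068,-.093,z),S((222,688))),("side",(.068,-.093,z),S((697,574))),("side",(.068,.093,z),S((520,185))),
("top",(.068,.093,z),T((98,97))),("top",(.068,-.093,z),T((695,115))),("top",(-.068,-.093,z),T((675,552))),("top",(-.068,.093,z),T((66,532)))]
z=.066
f=[("side",(-.045,.006,z),S((138,155))),("side",(.045,.006,z),S((437,97))),("side",(.045,-.006,z),S((449,117))),
("top",(.045,.006,z),T((150,155))),("top",(.045,-.006,z),T((187,157))),("top",(-.045,.006,z),T((128,457))),("top",(-.045,-.006,z),T((164,462)))]
for nm,o,q0 in(("jig",j,[.55,-.07,-.3,0]),("rack",k,[.45,.25,0,0]),("flange",f,[.45,.3,0,0])):
    for sub in("both","side","top"):
        oo=[x for x in o if sub in("both",x[0])]
        q,r=fit(oo,q0,sub=="both"); print(nm,sub,q.round(4),np.abs(r).max().round(2),r.round(1).tolist() if sub=="both" else "")
E
python3 fit1.py
```

```text
jig both [ 5.813e-01 -1.426e-01 -3.255e-01  4.000e-04] 1.38 [[0.2, -0.2], [0.1, -0.3], [1.4, 0.0], [0.0, 0.3], [0.3, 0.6], [-0.6, 0.2], [-0.8, 0.5], [-0.1, 0.4]]
jig side [ 0.5808 -0.1421 -0.3271] 0.85 
jig top [ 0.5825 -0.1434 -0.3235] 0.48 
rack both [ 0.4726  0.3021 -0.0345  0.0011] 0.81 [[-0.3, 0.2], [-0.1, 0.3], [0.8, -0.0], [-0.3, -0.4], [0.3, -0.2], [-0.1, 0.2], [-0.3, 0.1], [0.0, -0.2]]
rack side [ 0.4729  0.3035 -0.0408] 0.55 
rack top [ 0.4727  0.3022 -0.0291] 0.23 
flange both [ 0.4687  0.3614 -0.0364  0.0009] 0.51 [[-0.5, 0.2], [0.1, -0.2], [-0.1, 0.2], [-0.2, 0.1], [0.2, -0.0], [-0.3, -0.1], [0.3, -0.5]]
flange side [ 0.4694  0.3627 -0.039 ] 0.31 
flange top [ 0.4685  0.3615 -0.0352] 0.38
```

```bash
cat >> h.py <<'E'
from scipy.spatial.transform import Rotation as Ro
J=np.array([.582,-.143,-.325]); 
def jig(x,y,z): return place(np.r_[J,0],[(x,y,z)])[0]
def down(yaw): # tool y heading = yaw+90deg, z down
    y=np.array([-np.sin(yaw),np.cos(yaw),0]);z=np.array([0,0,-1.]);return np.c_[np.cross(y,z),y,z]
def inc(p,R):
    s=env.read_state();R0=s["orientation"]
    print("inc cm",(R0.T@(np.array(p)-s["ee_pos"])*100).round(2).tolist(),"rot",Ro.from_matrix(R0.T@R).as_rotvec().round(3).tolist())
def st(full=False):
    s=env.read_state();print("t",round(s["clock"],2),"p",s["ee_pos"].round(4),"F",s["ft_force"].round(1),"w",round(s["gripper_width"],4),"q",s["joints"].round(2))
E
python3 - <<'E'
from h import *
inc((.4687,.3614,.15),down(-.0355)); inc((.4687,.3614,.071),down(-.0355)); st()
E
```

```text
inc cm [-36.44, -8.36, 10.63] rot [0.0, -0.0, -0.215]
inc cm [-36.44, -8.36, 18.53] rot [0.0, -0.0, -0.215]
t 1.1 p [0.1365 0.5328 0.2563] F [-0.6  1.  -0.2] w 0.0854 q [ 1.19  0.33 -0.19  1.05  0.    1.44]
```

Call:
{"api": "step_arm", "payload": {"increments": [[[-4, -1, 0], [0, 0, -0.05], 50], [[-8, -2, 1], [0, 0, -0.1], 50], [[-12, -3, 3], [0, 0, -0.2], 50], [[-16, -4, 5], [0, 0, -0.215], 50], [[-20, -5, 6], [0, 0, -0.215], 50], [[-24, -6, 7], [0, 0, -0.215], 50], [[-28, -7, 8], [0, 0, -0.215], 50], [[-32, -7.5, 9.5], [0, 0, -0.215], 50], [[-35, -8.2, 10.4], [0, 0, -0.215], 50], [[-36.44, -8.36, 10.63], [0, 0, -0.215], 50]], "squeeze": 60}}

```text
clock: 1.93
ee_pos: [0.4722, 0.3585, 0.1481]
orientation: [[-0.999, 0.04, 0.0], [0.04, 0.999, -0.002], [-0.0, -0.002, -1.0]]
ft_force: [0.2, -0.1, 0.1]
gripper_width: 0.0426
```

```bash
python3 - <<'E'
from h import *
inc((.4687,.3614,.071),down(-.0355)); st()
import cv2
b=viewer.read_camera("top");a=viewer.read_camera("side")
cv2.imwrite("pics/tr1.png",cv2.resize(b[220:320,180:320],None,fx=5,fy=5)); cv2.imwrite("pics/sr1.png",cv2.resize(a[100:250,210:330],None,fx=4,fy=4))
E
```

```text
inc cm [0.37, 0.29, 7.71] rot [-0.002, 0.0, -0.005]
t 1.93 p [0.4722 0.3585 0.1481] F [ 0.2 -0.1  0.1] w 0.0426 q [ 0.53  0.49 -0.23  0.85 -0.    0.57]
```

View pics/tr1.png

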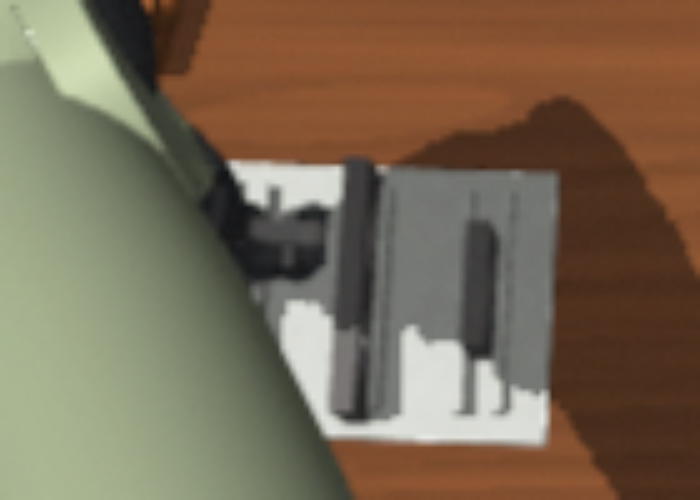

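View pics/sr1.png

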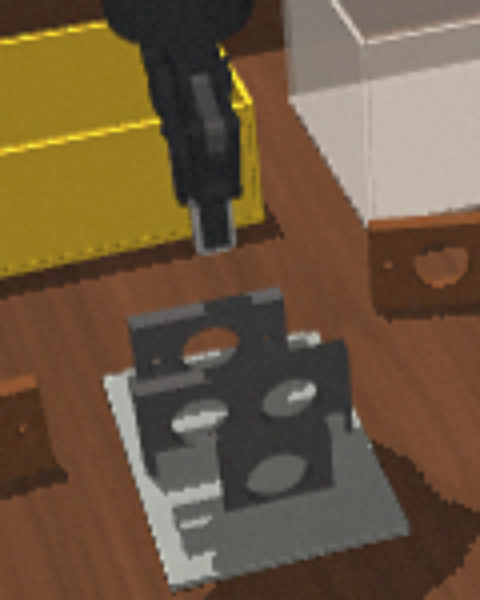

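The side view shows the open fingers directly above the flange, between the neighbours. Descending.

Call:
{"api": "step_arm", "payload": {"increments": [[[0.37, 0.29, 2], [-0.002, 0, -0.005], 50], [[0.37, 0.29, 4], [-0.002, 0, -0.005], 50], [[0.37, 0.29, 6], [-0.002, 0, -0.005], 50], [[0.37, 0.29, 7.2], [-0.002, 0, -0.005], 50], [[0.37, 0.29, 7.7], [-0.002, 0, -0.005], 50], [[0.37, 0.29, 7.7], [-0.002, 0, -0.005], 50]]}}

```text
clock: 2.53
ee_pos: [0.4658, 0.3631, 0.0712]
orientation: [[-0.999, 0.034, -0.003], [0.034, 0.999, 0.001], [0.003, 0.001, -1.0]]
ft_force: [0.2, 0.2, -0.7]
gripper_width: 0.0428
```

Call:
{"api": "step_arm", "payload": {"increments": [[[0, 0, 0], [0, 0, 0], 0], [[0, 0, 0], [0, 0, 0], 0], [[0, 0, 0], [0, 0, 0], 0], [[0, 0, 0], [0, 0, 0], 0], [[0, 0, 0], [0, 0, 0], 0], [[0, 0, 0], [0, 0, 0], 0]]}}

```text
clock: 3.03
ee_pos: [0.4662, 0.3637, 0.0726]
orientation: [[-0.999, 0.033, -0.001], [0.033, 0.999, 0.002], [0.002, 0.002, -1.0]]
ft_force: [-2.8, 0.3, 6.1]
gripper_width: 0.0106
```

Call:
{"api": "step_arm", "payload": {"increments": [[[0, 0, -0.7], [0, 0, 0], 0], [[0, 0, -2], [0, 0, 0], 0], [[0, 0, -4], [0, 0, 0], 0], [[0, 0, -7], [0, 0, 0], 0], [[0, 0, -10], [0, 0, 0], 0], [[0, 0, -12], [0, 0, 0], 0], [[0, 0, -13], [0, 0, 0], 0], [[0, 0, -13], [0, 0, 0], 0]]}}

```text
clock: 3.7
ee_pos: [0.4676, 0.3641, 0.2051]
orientation: [[-0.999, 0.034, 0.002], [0.034, 0.999, 0.005], [-0.002, 0.005, -1.0]]
ft_force: [0.9, 0.6, -3.7]
gripper_width: 0.0109
```

```bash
python3 - <<'E'
from h import *
st()
import cv2
b=viewer.read_camera("top");a=viewer.read_camera("side")
cv2.imwrite("pics/tr2.png",b); cv2.imwrite("pics/sr2.png",cv2.resize(a[50:250,190:350],None,fx=3,fy=3))
st()
E
```

```text
t 3.7 p [0.4676 0.3641 0.2051] F [ 0.9  0.6 -3.7] w 0.0109 q [ 0.54  0.44 -0.16  0.97  0.    0.57]
t 3.8 p [0.4659 0.363  0.2017] F [-0.7 -1.1 -4.3] w 0.0103 q [ 0.54  0.44 -0.16  0.97  0.    0.57]
```

View pics/sr2.png

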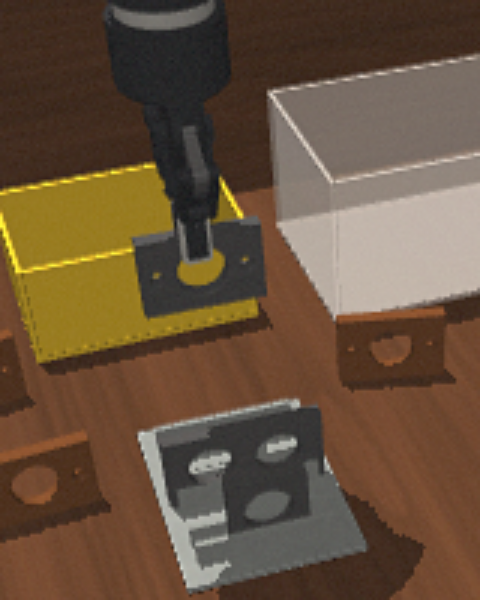

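The flange is held centrally, and the other two plates are still in the rack. Next I compute the deck poses: tool tilted about jig x, so the flange sits 30° above horizontal.

```bash
cat >> h.py <<'E'
def tilt(th):
    A=np.eye(3);A[:2,:2]=R2(J[2]);c,s=np.cos(th),np.sin(th)
    return A@np.array([[-1,0,0],[0,s,c],[0,c,-s]]).T
E
python3 - <<'E'
from h import *
th=np.pi/6
P=jig(-.075,-.0242,.2);print(P,tilt(np.pi/2)@[0,0,1])
inc(P,down(J[2])); inc(P,tilt(np.pi/2));inc(P,tilt(th));st()
E
```

```text
[ 0.50319892 -0.14198499  0.2       ] [ 1.95520241e-17  5.80268714e-17 -1.00000000e+00]
inc cm [-5.43, -50.35, 0.07] rot [0.001, -0.003, 0.291]
inc cm [-5.43, -50.35, 0.07] rot [0.001, -0.003, 0.291]
inc cm [-5.43, -50.35, 0.07] rot [-1.038, -0.155, 0.263]
t 3.8 p [0.4659 0.363  0.2017] F [-0.7 -1.1 -4.3] w 0.0103 q [ 0.54  0.44 -0.16  0.97  0.    0.57]
```

Call:
{"api": "step_arm", "payload": {"increments": [[[-0.3, -2.5, 0], [0, 0, 0.03], 0], [[-0.7, -6, 0], [0, 0, 0.06], 0], [[-1.1, -10, 0], [0, 0, 0.1], 0], [[-1.5, -14, 0], [0, 0, 0.13], 0], [[-2, -18, 0], [0, 0, 0.16], 0], [[-2.4, -22, 0], [0, 0, 0.19], 0], [[-2.8, -26, 0], [0, 0, 0.22], 0], [[-3.2, -30, 0], [0, 0, 0.25], 0], [[-3.6, -34, 0], [0, 0, 0.27], 0], [[-4, -37, 0], [0, 0, 0.29], 0]]}}

```text
clock: 4.63
ee_pos: [0.4917, -0.0108, 0.199]
orientation: [[-0.947, 0.321, -0.006], [0.321, 0.947, 0.001], [0.006, -0.001, -1.0]]
ft_force: [0.6, -0.3, -3.6]
gripper_width: 0.0107
```

```bash
python3 - <<'E'
from h import *
P=jig(-.075,-.0242,.2)
for a in (60,30): inc(P,tilt(np.radians(a)))
st()
E
```

```text
inc cm [-5.3, -12.06, -0.13] rot [-0.524, -0.006, -0.003]
inc cm [-5.3, -12.06, -0.13] rot [-1.048, -0.005, -0.005]
t 4.63 p [ 0.4917 -0.0108  0.199 ] F [ 0.6 -0.3 -3.6] w 0.0107 q [-0.17  0.27 -0.42  0.88  0.    0.15]
```

Call:
{"api": "step_arm", "payload": {"increments": [[[-1, -2, 0], [-0.08, 0, 0], 0], [[-2, -4, 0], [-0.18, 0, 0], 0], [[-3, -6, 0], [-0.28, 0, 0], 0], [[-4, -8, 0], [-0.39, 0, 0], 0], [[-5, -10, 0], [-0.5, 0, 0], 0], [[-5.3, -11.5, -0.1], [-0.61, 0, 0], 0], [[-5.3, -12, -0.1], [-0.72, 0, 0], 0], [[-5.3, -12.06, -0.1], [-0.83, 0, 0], 0], [[-5.3, -12.06, -0.1], [-0.94, 0, 0], 0], [[-5.3, -12.06, -0.1], [-1.05, 0, 0], 0]]}}

```text
clock: 5.47
ee_pos: [0.5026, -0.143, 0.1982]
orientation: [[-0.947, 0.165, 0.277], [0.322, 0.467, 0.824], [0.006, 0.869, -0.495]]
ft_force: [-1.2, 0.3, -4.2]
gripper_width: 0.0108
```

```bash
python3 - <<'E'
from h import *
th=np.pi/6
for z in (.2,.065,.05): inc(jig(-.075,-.0242,z),tilt(th))
st()
import cv2
b=viewer.read_camera("top");a=viewer.read_camera("side")
cv2.imwrite("pics/t3.png",b); cv2.imwrite("pics/s3.png",a)
st()
E
```

```text
inc cm [-0.02, 0.21, 0.01] rot [0.006, -0.001, -0.007]
inc cm [-0.11, -11.52, 6.69] rot [0.006, -0.001, -0.007]
inc cm [-0.12, -12.82, 7.43] rot [0.006, -0.001, -0.007]
t 5.47 p [ 0.5026 -0.143   0.1982] F [-1.2  0.3 -4.2] w 0.0108 q [-0.85  0.71 -0.18  1.4   0.85 -0.86]
t 5.57 p [ 0.5007 -0.1424  0.1935] F [-0.9  0.4 -4.9] w 0.0103 q [-0.85  0.72 -0.19  1.39  0.85 -0.85]
```

View pics/s3.png

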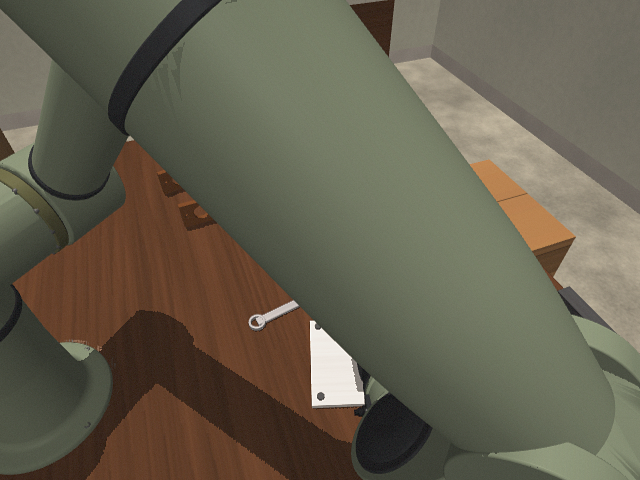

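View pics/t3.png

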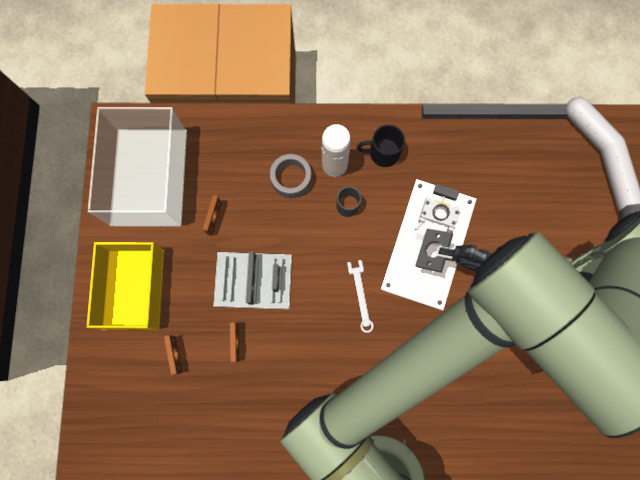

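The arm clears everything, and the tilted flange is over the deck at top pixel (437,252). Lowering.

Call:
{"api": "step_arm", "payload": {"increments": [[[0, -3, 1.7], [0, 0, 0], 0], [[0, -6, 3.4], [0, 0, 0], 0], [[0, -8.5, 5], [0, 0, 0], 0], [[0, -10, 5.8], [0, 0, 0], 0], [[-0.1, -11, 6.4], [0.005, 0, -0.005], 0], [[-0.1, -11, 6.4], [0.005, 0, -0.005], 0]]}}

```text
clock: 6.07
ee_pos: [0.4993, -0.1397, 0.0646]
orientation: [[-0.948, 0.172, 0.268], [0.318, 0.47, 0.823], [0.016, 0.866, -0.5]]
ft_force: [-0.3, -0.4, -3.9]
gripper_width: 0.0106
```

```bash
python3 - <<'E'
from h import *
th=np.pi/6
for z in (.065,.055,.048): inc(jig(-.075,-.0242,z),tilt(th))
st()
import cv2
b=viewer.read_camera("top")
cv2.imwrite("pics/t4.png",cv2.resize(b[175:315,375:515],None,fx=4.2,fy=4.2,interpolation=cv2.INTER_CUBIC))
st()
E
```

```text
inc cm [-0.44, -0.01, -0.1] rot [-0.0, -0.009, -0.013]
inc cm [-0.45, -0.88, 0.4] rot [-0.0, -0.009, -0.013]
inc cm [-0.47, -1.48, 0.75] rot [-0.0, -0.009, -0.013]
t 6.07 p [ 0.4993 -0.1397  0.0646] F [-0.3 -0.4 -3.9] w 0.0106 q [-0.85  0.9  -0.23  1.16  0.84 -0.85]
t 6.12 p [ 0.4998 -0.1401  0.0662] F [ 0.   0.6 -3.9] w 0.0109 q [-0.85  0.9  -0.23  1.17  0.84 -0.85]
```

View pics/t4.png

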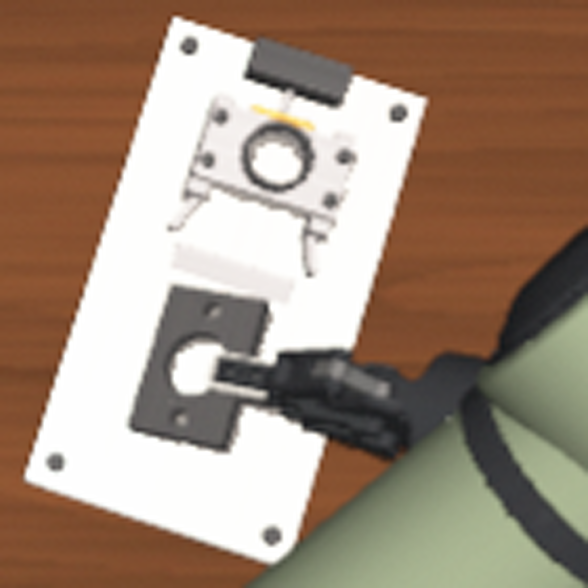

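The flange is aligned and just above the deck, with its leading edge short of the lip. Lowering to contact.

Call:
{"api": "step_arm", "payload": {"increments": [[[0, -0.5, 0.25], [0, 0, -0.01], 0], [[0, -0.8, 0.45], [0, 0, -0.01], 0], [[0, -1.1, 0.6], [0, 0, -0.01], 0], [[0, -1.25, 0.7], [0, 0, -0.01], 0], [[0, -1.25, 0.7], [0, 0, -0.01], 0]]}}

```text
clock: 6.53
ee_pos: [0.4996, -0.1403, 0.0518]
orientation: [[-0.949, 0.162, 0.269], [0.314, 0.473, 0.823], [0.006, 0.866, -0.5]]
ft_force: [0.8, -0.3, -4.2]
gripper_width: 0.0104
```

Call:
{"api": "step_arm", "payload": {"increments": [[[0, -0.2, 0.1], [0, 0, 0], 0], [[0, -0.35, 0.2], [0, 0, 0], 0], [[0, -0.35, 0.2], [0, 0, 0], 0]]}}

```text
clock: 6.78
ee_pos: [0.4998, -0.1404, 0.0482]
orientation: [[-0.949, 0.162, 0.271], [0.315, 0.472, 0.823], [0.006, 0.867, -0.499]]
ft_force: [-0.0, -0.6, 0.1]
gripper_width: 0.0105
```

Contact: the force went from -4.2 N to 0. Now I open slightly, then withdraw horizontally.

Call:
{"api": "step_arm", "payload": {"increments": [[[0, 0, 0], [0, 0, 0], 18], [[0, 0, 0], [0, 0, 0], 22], [[0, 0, 0], [0, 0, 0], 26], [[0, 0, 0], [0, 0, 0], 26], [[0, 0, 0], [0, 0, 0], 26]]}}

```text
clock: 7.2
ee_pos: [0.4998, -0.1404, 0.0483]
orientation: [[-0.949, 0.162, 0.271], [0.315, 0.472, 0.823], [0.006, 0.867, -0.499]]
ft_force: [0.2, 0.3, -1.3]
gripper_width: 0.0222
```

Call:
{"api": "step_arm", "payload": {"increments": [[[0, -0.25, -0.43], [0, 0, 0], 26], [[0, -0.5, -0.87], [0, 0, 0], 26], [[0, -0.75, -1.3], [0, 0, 0], 26], [[0, -1, -1.73], [0, 0, 0], 26], [[0, -1.25, -2.2], [0, 0, 0], 26], [[0, -1.5, -2.6], [0, 0, 0], 26], [[0, -1.75, -3.0], [0, 0, 0], 26], [[0, -2, -3.5], [0, 0, 0], 26], [[0, -2, -4.5], [0, 0, 0], 26], [[0, -2, -5], [0, 0, 0], 26]]}}

```text
clock: 8.03
ee_pos: [0.4829, -0.1922, 0.0564]
orientation: [[-0.949, 0.162, 0.271], [0.316, 0.472, 0.823], [0.006, 0.867, -0.499]]
ft_force: [0.1, -1.3, 0.2]
gripper_width: 0.0221
```

```bash
python3 - <<'E'
from h import *
st()
import cv2
b=viewer.read_camera("top")
cv2.imwrite("pics/t5.png",cv2.resize(b[175:315,375:515],None,fx=4.2,fy=4.2,interpolation=cv2.INTER_CUBIC))
E
```

```text
t 8.03 p [ 0.4829 -0.1922  0.0564] F [ 0.1 -1.3  0.2] w 0.0221 q [-0.93  0.95 -0.14  1.26  0.79 -0.94]
```

View pics/t5.png

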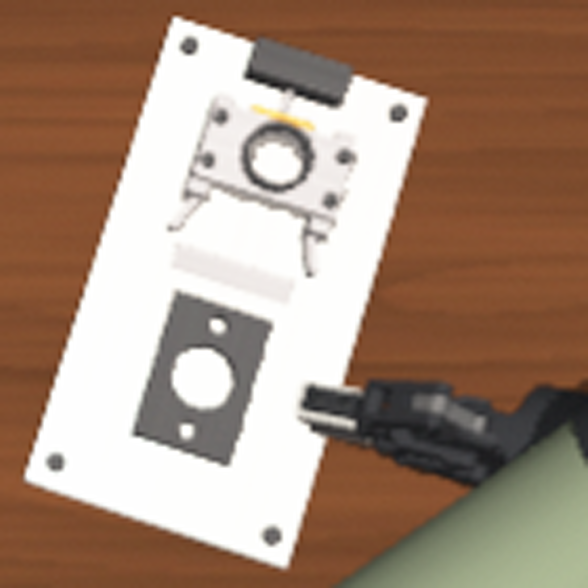

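The flange lies flat on the deck, free of the gripper: corners in crop at (178,288), (274,320), (231,466), (133,435). I'll compute its pose and the pusher pose.

```bash
cat >> h.py <<'E'
def lean(a):
    A=np.eye(3);A[:2,:2]=R2(J[2]);c,s=np.cos(a),np.sin(a)
    return A@np.array([[-c,0,s],[0,1,0],[-s,0,-c]]).T
def tipz(s=None):
    # lowest leading tip corner in jig coords (tips .023 ahead, half width .011)
    s=s or env.read_state(); p=s["ee_pos"]+s["orientation"]@np.array([-.011,0,.023])
    d=R2(J[2]).T@(p[:2]-J[:2]); return np.r_[d,p[2]]
def tcp_for(x,y,z,a): return jig(x,y,z)-lean(a)@np.array([-.011,0,.023])
E
python3 - <<'E'
from h import *
off=np.array([375,175])-.4
pts=np.array([(178,288),(274,320),(231,466),(133,435)])/4.2+off
m=[(.045,.03,0),(.045,-.03,0),(-.045,-.03,0),(-.045,.03,0)]
obs=[("top",(a[0],a[1],.022),p) for a,p in zip(m,pts)]
q,r=fit(obs,[.5,-.14,-.3,0],False); print(q,r.round(1).tolist())
print("in jig",(R2(J[2]).T@(q[:2]-J[:2])).round(4),(q[2]-J[2]).round(3))
a=.2
for P in (jig(-.075,-.10,.15),tcp_for(-.145,0,.06,a),tcp_for(-.145,0,.02,a)): inc(P,lean(a))
st()
E
```

```text
[ 0.51019926 -0.11929321 -0.31805235] [[-0.3, 0.4], [0.1, 0.3], [0.2, -0.2], [0.0, -0.5]]
in jig [-0.0756 -0.0005] 0.007
inc cm [-0.23, 7.03, -6.49] rot [1.044, 0.176, 0.105]
inc cm [7.34, 6.35, 5.47] rot [1.044, 0.176, 0.105]
inc cm [7.32, 2.88, 7.47] rot [1.044, 0.176, 0.105]
t 8.08 p [ 0.4831 -0.1929  0.0567] F [-0.2 -0.2 -0.3] w 0.0221 q [-0.93  0.95 -0.14  1.26  0.79 -0.94]
```

Placing is good: y -0.5 mm, yaw 0.007 rad, tail at jig x ≈ -121 mm. Moving to behind the tail.

Call:
{"api": "step_arm", "payload": {"increments": [[[0, 1.5, -2], [0.08, 0, 0], 24], [[0, 4, -4], [0.18, 0, 0], 24], [[0, 7, -6], [0.3, 0.03, 0.02], 24], [[1, 9, -6], [0.42, 0.06, 0.04], 24], [[3, 10, -5], [0.54, 0.08, 0.05], 24], [[5, 10, -4], [0.66, 0.1, 0.06], 24], [[6, 10, -3], [0.78, 0.13, 0.08], 24], [[7.3, 10, -2], [0.9, 0.15, 0.09], 24], [[7.3, 10, 0], [1.02, 0.17, 0.1], 24], [[7.3, 9, 3], [1.044, 0.176, 0.105], 24]]}}

```text
clock: 8.92
ee_pos: [0.439, -0.1013, 0.1229]
orientation: [[-0.931, 0.317, -0.183], [0.312, 0.948, 0.057], [0.192, -0.004, -0.981]]
ft_force: [1.6, 0.0, 0.3]
gripper_width: 0.0204
```

```bash
python3 - <<'E'
from h import *
a=.2
for z in (.06,.02,.010): inc(tcp_for(-.150,0,z,a),lean(a))
print(tipz());st()
E
```

```text
inc cm [-0.01, 0.63, 3.89] rot [-0.005, 0.007, 0.002]
inc cm [-0.78, 0.65, 7.81] rot [-0.005, 0.007, 0.002]
inc cm [-0.97, 0.65, 8.79] rot [-0.005, 0.007, 0.002]
[-0.14244901 -0.00623992  0.09821951]
t 8.92 p [ 0.439  -0.1013  0.1229] F [1.6 0.  0.3] w 0.0204 q [-0.38  0.42 -0.45  0.89 -0.02 -0.06]
```

Call:
{"api": "step_arm", "payload": {"increments": [[[0, 0.4, 2], [0, 0, 0], 24], [[0, 0.65, 4], [0, 0, 0], 24], [[-0.3, 0.65, 6], [0, 0.005, 0], 24], [[-0.6, 0.65, 7], [0, 0.005, 0], 24], [[-0.75, 0.65, 7.7], [0, 0.005, 0], 24], [[-0.75, 0.65, 7.7], [0, 0.005, 0], 24]]}}

```text
clock: 9.42
ee_pos: [0.4334, -0.0931, 0.0451]
orientation: [[-0.929, 0.317, -0.189], [0.312, 0.948, 0.059], [0.198, -0.004, -0.98]]
ft_force: [-0.3, 0.8, 0.1]
gripper_width: 0.0206
```

```bash
python3 - <<'E'
from h import *
print(tipz());st()
import cv2
b=viewer.read_camera("top");a=viewer.read_camera("side")
print(tipz());st()
cv2.imwrite("pics/t6.png",cv2.resize(b[175:315,375:515],None,fx=4.2,fy=4.2,interpolation=cv2.INTER_CUBIC))
cv2.imwrite("pics/s6.png",cv2.resize(a[280:430,280:500],None,fx=3.6,fy=3.6,interpolation=cv2.INTER_CUBIC))
E
```

```text
[-0.1505179  -0.00025585  0.02036536]
t 9.42 p [ 0.4334 -0.0931  0.0451] F [-0.3  0.8  0.1] w 0.0206 q [-0.37  0.53 -0.53  0.71 -0.01 -0.05]
[-0.14951158 -0.00039512  0.02163597]
t 9.52 p [ 0.4343 -0.0935  0.0463] F [-0.6 -0.9  0.8] w 0.0206 q [-0.37  0.53 -0.53  0.71 -0.01 -0.05]
```

View pics/s6.png

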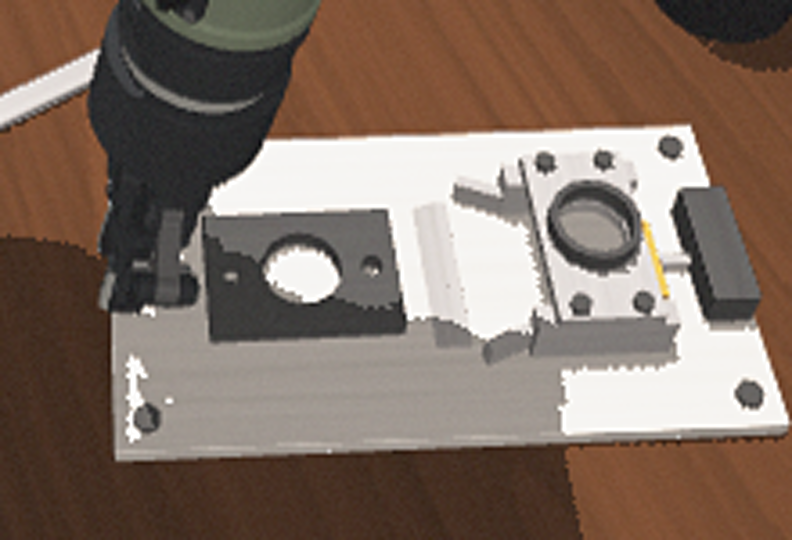

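View pics/t6.png

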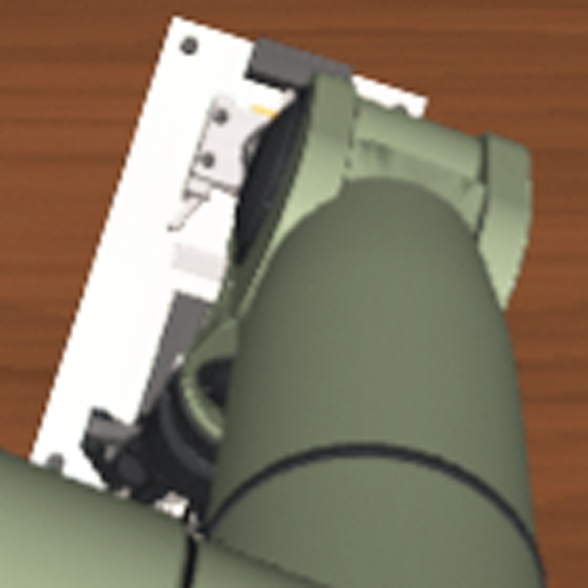

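```bash
python3 - <<'E'
from h import *
import cv2
a=viewer.read_camera("side")
cv2.imwrite("pics/s7.png",cv2.resize(a[310:400,300:400],None,fx=6.6,fy=6.6,interpolation=cv2.INTER_CUBIC))
s=env.read_state();p=s["ee_pos"];R=s["orientation"]
for n,v in (("tcp",(0,0,0)),("tipL",(0,.010,.023)),("tipR",(0,-.010,.023)),("leadR",(-.011,-.025,.023)),("leadL",(-.011,.025,.023)),("leadRin",(-.011,-.01,.023)),("trailR",(.011,-.025,.023))):
    print(n,((proj("side",p+R@np.array(v))[0]-[300,310])*6.6).round())
print("tail corners",((proj("side",np.array([jig(-.1206,y,.022) for y in(.03,-.03)]))-[300,310])*6.6).round())
E
```

```text
tcp [107. 253.]
tipL [ 90. 267.]
tipR [ 92. 337.]
leadR [137. 394.]
leadL [129. 219.]
leadRin [135. 340.]
trailR [ 50. 389.]
tail corners [[238. 196.]
 [253. 406.]]
```

View pics/s7.png

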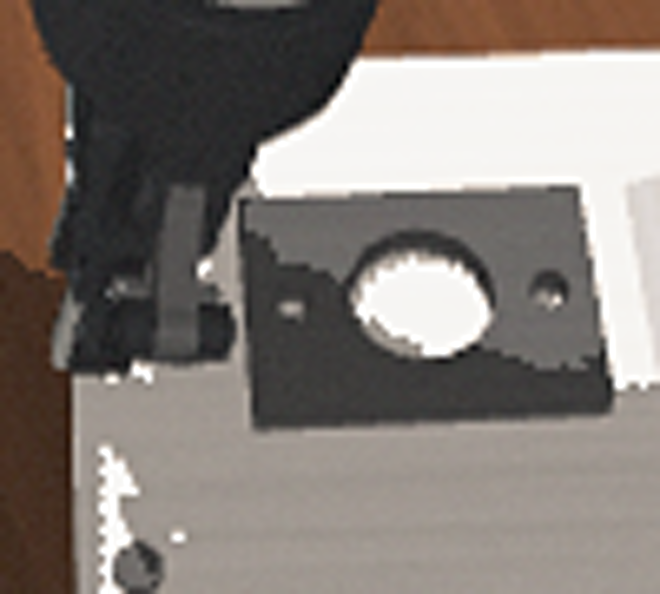

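```bash
python3 - <<'E'
from h import *
s=env.read_state();p=s["ee_pos"];R=s["orientation"]
for y in (-.02,-.035,-.05):
  for z in (-.05,-.03,-.01,.01):
    print(y,z,[((proj("side",p+R@np.array((x,y,z)))[0]-[300,310])*6.6).round().tolist() for x in(-.012,.012)])
E
```

```text
-0.02 -0.05 [[200.0, 218.0], [99.0, 211.0]]
-0.02 -0.03 [[183.0, 264.0], [84.0, 257.0]]
-0.02 -0.01 [[166.0, 307.0], [69.0, 301.0]]
-0.02 0.01 [[150.0, 349.0], [55.0, 344.0]]
-0.035 -0.05 [[204.0, 275.0], [101.0, 268.0]]
-0.035 -0.03 [[186.0, 320.0], [85.0, 314.0]]
-0.035 -0.01 [[169.0, 363.0], [70.0, 358.0]]
-0.035 0.01 [[153.0, 405.0], [56.0, 400.0]]
-0.05 -0.05 [[208.0, 334.0], [103.0, 327.0]]
-0.05 -0.03 [[190.0, 378.0], [87.0, 372.0]]
-0.05 -0.01 [[173.0, 421.0], [72.0, 416.0]]
-0.05 0.01 [[156.0, 462.0], [57.0, 457.0]]
```

Call:
{"api": "step_arm", "payload": {"increments": [[[-0.1, 0, 0.5], [0, 0, 0], 24], [[-0.1, 0, 0.5], [0, 0, 0], 24], [[-0.14, 0, 0.7], [0, 0, 0], 24], [[-0.14, 0, 0.7], [0, 0, 0], 24]]}}

```text
clock: 9.9
ee_pos: [0.4345, -0.0937, 0.0394]
orientation: [[-0.93, 0.318, -0.187], [0.312, 0.948, 0.058], [0.195, -0.004, -0.981]]
ft_force: [0.8, 0.5, 0.1]
gripper_width: 0.0206
```

```bash
python3 - <<'E'
from h import *
print(tipz());st()
E
```

```text
[-0.14919715 -0.00048105  0.0147391 ]
t 9.9 p [ 0.4345 -0.0937  0.0394] F [0.8 0.5 0.1] w 0.0206 q [-0.37  0.54 -0.53  0.7  -0.01 -0.05]
```

Go down in small steps until touch, to calibrate the tip height.

Call:
{"api": "step_arm", "payload": {"increments": [[[-0.04, 0, 0.2], [0, 0, 0], 24], [[-0.06, 0, 0.3], [0, 0, 0], 24], [[-0.06, 0, 0.3], [0, 0, 0], 24]]}}

```text
clock: 10.15
ee_pos: [0.4345, -0.0937, 0.0362]
orientation: [[-0.93, 0.318, -0.187], [0.312, 0.948, 0.058], [0.196, -0.004, -0.981]]
ft_force: [0.4, -0.3, -0.1]
gripper_width: 0.0205
```

Call:
{"api": "step_arm", "payload": {"increments": [[[-0.02, 0, 0.1], [0, 0, 0], 24], [[-0.04, 0, 0.2], [0, 0, 0], 24], [[-0.04, 0, 0.2], [0, 0, 0], 24]]}}

```text
clock: 10.4
ee_pos: [0.4346, -0.0938, 0.0357]
orientation: [[-0.93, 0.318, -0.187], [0.312, 0.948, 0.058], [0.195, -0.004, -0.981]]
ft_force: [-2.4, 0.9, 17.4]
gripper_width: 0.0207
```

Touched the deck at TCP z = 0.036. Lift 5 mm and push.

Call:
{"api": "step_arm", "payload": {"increments": [[[0.1, 0, -0.52], [0, 0, 0], 24], [[-0.88, 0, -0.72], [0, 0, 0], 24], [[-1.86, 0, -0.91], [0, 0, 0], 24], [[-2.35, 0, -1.01], [0, 0, 0], 24], [[-2.84, 0, -1.11], [0, 0, 0], 24], [[-3.33, 0, -1.21], [0, 0, 0], 24], [[-3.82, 0, -1.3], [0, 0, 0], 24], [[-4.31, 0, -1.4], [0, 0, 0], 24], [[-4.8, 0, -1.5], [0, 0, 0], 24], [[-4.8, 0, -1.5], [0, 0, 0], 24]]}}

```text
clock: 11.23
ee_pos: [0.4804, -0.109, 0.0409]
orientation: [[-0.929, 0.317, -0.191], [0.312, 0.948, 0.06], [0.2, -0.004, -0.98]]
ft_force: [-4.2, 1.2, 5.2]
gripper_width: 0.0205
```

```bash
python3 - <<'E'
from h import *
print(tipz());st()
import cv2
a=viewer.read_camera("side")
print(tipz())
inc(tcp_for(-.085,0,.041-.0246,.2),lean(.2))
cv2.imwrite("pics/s8.png",cv2.resize(a[280:430,280:500],None,fx=3.6,fy=3.6,interpolation=cv2.INTER_CUBIC))
E
```

```text
[-0.10099225 -0.000292    0.01611719]
t 11.23 p [ 0.4804 -0.109   0.0409] F [-4.2  1.2  5.2] w 0.0205 q [-0.37  0.6  -0.39  0.77 -0.01 -0.04]
[-0.10097728 -0.00028199  0.01608647]
inc cm [-1.56, 0.02, -0.35] rot [-0.004, -0.001, 0.001]
```

View pics/s8.png

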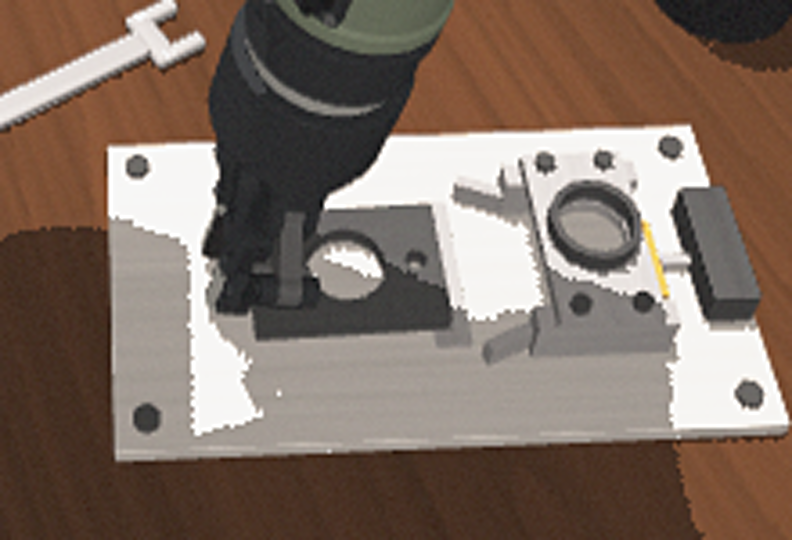

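The flange moves straight and its nose is at the ramp. Continuing.

Call:
{"api": "step_arm", "payload": {"increments": [[[-0.5, 0, -0.1], [0, 0, 0], 24], [[-1, 0, -0.2], [0, 0, 0], 24], [[-1.5, 0, -0.3], [0, 0, 0], 24], [[-2, 0, -0.4], [0, 0, 0], 24], [[-2.5, 0, -0.5], [0, 0, 0], 24], [[-3, 0, -0.6], [0, 0, 0], 24], [[-3.5, 0, -0.7], [0, 0, 0], 24], [[-4, 0, -0.8], [0, 0, 0], 24], [[-4.5, 0, -0.9], [0, 0, 0], 24], [[-4.9, 0, -0.98], [0, 0, 0], 24]]}}

```text
clock: 12.12
ee_pos: [0.5283, -0.125, 0.0406]
orientation: [[-0.929, 0.317, -0.19], [0.312, 0.948, 0.059], [0.199, -0.004, -0.98]]
ft_force: [-4.0, -0.3, 3.8]
gripper_width: 0.0205
```

```bash
python3 - <<'E'
from h import *
print(tipz());st()
import cv2
a=viewer.read_camera("side")
print(tipz())
inc(tcp_for(-.02,0,.041-.0246,.2),lean(.2))
cv2.imwrite("pics/s9.png",cv2.resize(a[280:430,280:500],None,fx=3.6,fy=3.6,interpolation=cv2.INTER_CUBIC))
E
```

```text
[-0.0504608  -0.00017308  0.01588406]
t 12.12 p [ 0.5283 -0.125   0.0406] F [-4.  -0.3  3.8] w 0.0205 q [-0.36  0.67 -0.25  0.85 -0.01 -0.04]
[-0.04951287 -0.00023858  0.0159418 ]
inc cm [-2.89, 0.01, -0.63] rot [-0.004, 0.001, 0.001]
```

View pics/s9.png

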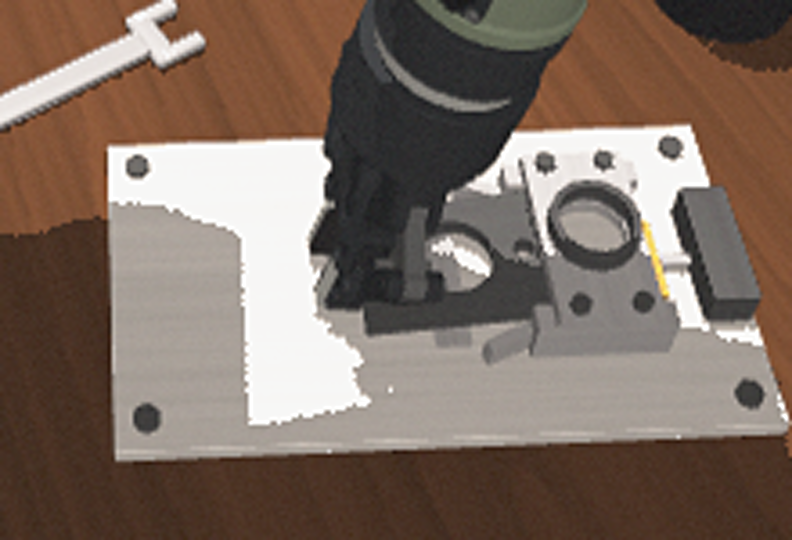

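Call:
{"api": "step_arm", "payload": {"increments": [[[-0.5, 0, -0.1], [0, 0, 0], 24], [[-1, 0, -0.2], [0, 0, 0], 24], [[-1.5, 0, -0.4], [0, 0, 0], 24], [[-1.95, 0, -0.6], [0, 0, 0], 24], [[-2.4, 0, -0.8], [0, 0, 0], 24], [[-2.86, 0, -0.98], [0, 0, 0], 24], [[-2.86, 0, -0.98], [0, 0, 0], 24]]}}

```text
clock: 12.75
ee_pos: [0.5594, -0.1355, 0.0447]
orientation: [[-0.93, 0.318, -0.186], [0.312, 0.948, 0.058], [0.195, -0.004, -0.981]]
ft_force: [-0.7, 0.7, -0.5]
gripper_width: 0.0206
```

```bash
python3 - <<'E'
from h import *
print(tipz());st()
import cv2
a=viewer.read_camera("side")
print(tipz())
cv2.imwrite("pics/s10.png",cv2.resize(a[280:430,280:500],None,fx=3.6,fy=3.6,interpolation=cv2.INTER_CUBIC))
E
```

```text
[-0.01748052 -0.0002139   0.01997695]
t 12.75 p [ 0.5594 -0.1355  0.0447] F [-0.7  0.7 -0.5] w 0.0206 q [-0.36  0.71 -0.15  0.9  -0.01 -0.04]
[-0.01776328 -0.00018681  0.01987145]
```

View pics/s10.png

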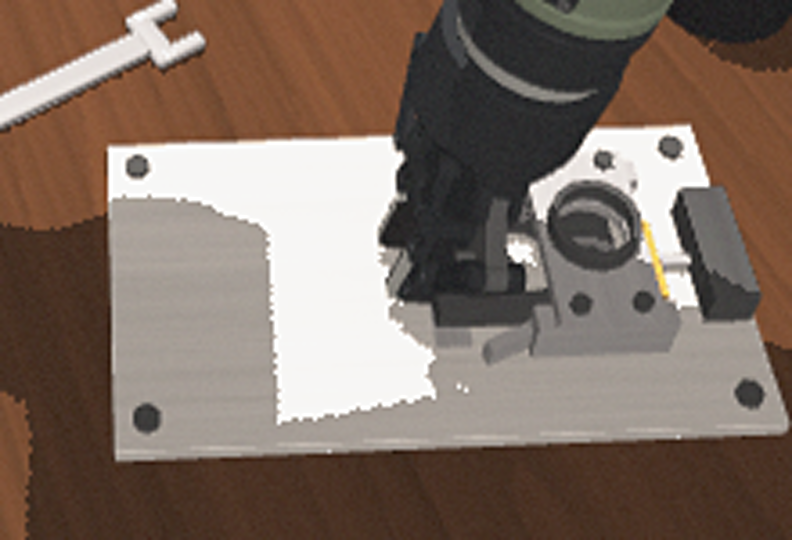

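Call:
{"api": "step_arm", "payload": {"increments": [[[-0.4, 0, -0.08], [0, 0, 0], 24], [[-0.8, 0, -0.16], [0, 0, 0], 24], [[-1.1, 0, -0.22], [0, 0, 0], 24], [[-1.4, 0, -0.28], [0, 0, 0], 24], [[-1.6, 0, -0.32], [0, 0, 0], 24], [[-1.8, 0, -0.36], [0, 0, 0], 24], [[-1.9, 0, -0.38], [0, 0, 0], 24], [[-1.9, 0, -0.38], [0, 0, 0], 24]]}}

```text
clock: 13.47
ee_pos: [0.5745, -0.1405, 0.044]
orientation: [[-0.928, 0.318, -0.193], [0.312, 0.948, 0.06], [0.202, -0.004, -0.979]]
ft_force: [-8.4, 2.2, 3.2]
gripper_width: 0.0205
```

```bash
python3 - <<'E'
from h import *
print(tipz());st()
import cv2
a=viewer.read_camera("side")
print(tipz())
cv2.imwrite("pics/s11.png",cv2.resize(a[310:400,380:480],None,fx=6.6,fy=6.6,interpolation=cv2.INTER_CUBIC))
E
```

```text
[-0.00180165 -0.00011607  0.01921079]
t 13.47 p [ 0.5745 -0.1405  0.044 ] F [-8.4  2.2  3.2] w 0.0205 q [-0.36  0.74 -0.09  0.94 -0.01 -0.03]
[-1.87531920e-03 -5.71767878e-05  1.92098530e-02]
```

View pics/s11.png

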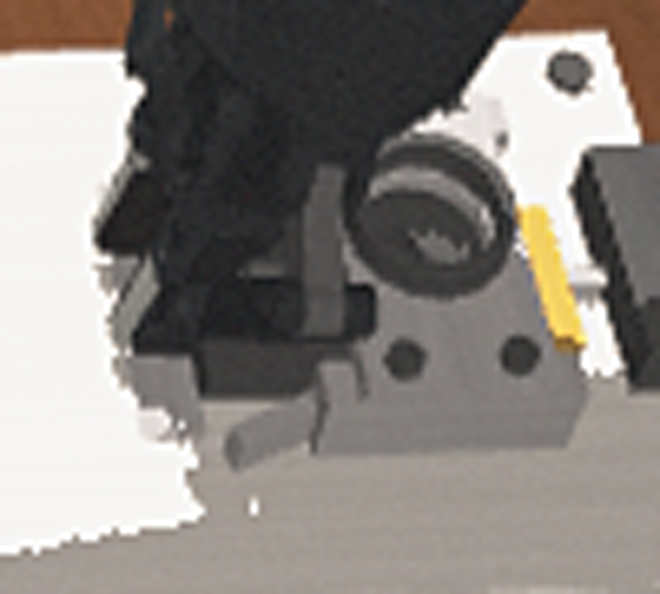

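Call:
{"api": "step_arm", "payload": {"increments": [[[-0.2, 0, -0.04], [0, 0, 0], 24], [[-0.4, 0, -0.08], [0, 0, 0], 24], [[-0.5, 0, -0.1], [0, 0, 0], 24], [[-0.51, 0, -0.04], [0, 0, 0], 24], [[-0.53, 0, 0.04], [0, 0, 0], 24], [[-0.54, 0, 0.1], [0, 0, 0], 24], [[-0.54, 0, 0.1], [0, 0, 0], 24]]}}

```text
clock: 14.1
ee_pos: [0.576, -0.1408, 0.0411]
orientation: [[-0.927, 0.317, -0.2], [0.311, 0.948, 0.063], [0.21, -0.004, -0.978]]
ft_force: [-9.0, 2.9, 3.6]
gripper_width: 0.0205
```

```bash
python3 - <<'E'
from h import *
print(tipz());st()
import cv2
a=viewer.read_camera("side")
print(tipz())
cv2.imwrite("pics/s12.png",cv2.resize(a[310:400,380:480],None,fx=6.6,fy=6.6,interpolation=cv2.INTER_CUBIC))
E
```

```text
[-4.85196300e-04  4.03601677e-05  1.63557122e-02]
t 14.1 p [ 0.576  -0.1408  0.0411] F [-9.   2.9  3.6] w 0.0205 q [-0.36  0.76 -0.08  0.95 -0.01 -0.03]
[-4.96442265e-04  1.56479655e-05  1.63425764e-02]
```

View pics/s12.png

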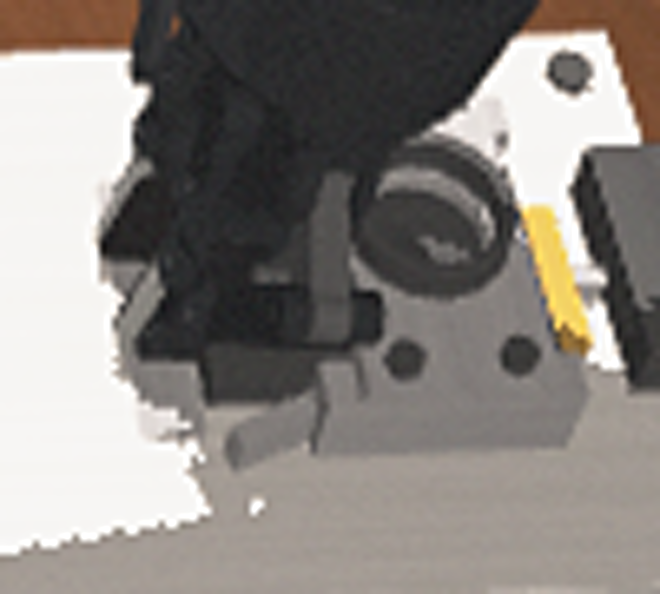

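```bash
python3 - <<'E'
from h import *
for nm,pts in (("tail",[(x,-.03,z) for x in(-.002,0,.003) for z in(.010,.015,.022,.027)]),("lip",[(0,-.037,.015),(-.006,-.037,.015),(-.016,-.037,.010)]),("brass y-20,20 z.0195",[(.085+t,y,.0195) for t in(0,.005,.008,.01) for y in(-.02,.02)]),("bridge corner",[(.034,-.037,.044),(.082,.0,.044)])):
    print(nm)
    for p in pts: print(p,((proj("side",jig(*p))[0]-[380,310])*6.6).round().tolist())
E
```

```text
tail
(-0.002, -0.03, 0.01) [194.0, 411.0]
(-0.002, -0.03, 0.015) [196.0, 401.0]
(-0.002, -0.03, 0.022) [200.0, 387.0]
(-0.002, -0.03, 0.027) [203.0, 377.0]
(0, -0.03, 0.01) [202.0, 410.0]
(0, -0.03, 0.015) [204.0, 401.0]
(0, -0.03, 0.022) [208.0, 387.0]
(0, -0.03, 0.027) [211.0, 377.0]
(0.003, -0.03, 0.01) [213.0, 410.0]
(0.003, -0.03, 0.015) [216.0, 400.0]
(0.003, -0.03, 0.022) [220.0, 386.0]
(0.003, -0.03, 0.027) [223.0, 376.0]
lip
(0, -0.037, 0.015) [210.0, 426.0]
(-0.006, -0.037, 0.015) [186.0, 427.0]
(-0.016, -0.037, 0.01) [143.0, 439.0]
brass y-20,20 z.0195
(0.085, -0.02, 0.0195) [533.0, 342.0]
(0.085, 0.02, 0.0195) [493.0, 204.0]
(0.09000000000000001, -0.02, 0.0195) [553.0, 341.0]
(0.09000000000000001, 0.02, 0.0195) [512.0, 204.0]
(0.093, -0.02, 0.0195) [564.0, 341.0]
(0.093, 0.02, 0.0195) [523.0, 203.0]
(0.095, -0.02, 0.0195) [572.0, 340.0]
(0.095, 0.02, 0.0195) [531.0, 203.0]
bridge corner
(0.034, -0.037, 0.044) [366.0, 362.0]
(0.082, 0.0, 0.044) [522.0, 221.0]
```

Call:
{"api": "step_arm", "payload": {"increments": [[[0.3, 0, 0.06], [0, 0, 0], 24], [[0.6, 0, 0.1], [0, 0, 0], 24], [[1.0, 0, 0.15], [0, 0, 0], 24], [[1.6, 0, 0.1], [0, 0, 0], 24], [[2.5, 0, -1], [0, 0, 0], 24], [[3.2, 0, -3], [0, 0, 0], 24], [[4, 0, -5], [0, 0, 0], 24], [[4, 0, -5], [0, 0, 0], 24]]}}

```text
clock: 14.82
ee_pos: [0.5505, -0.1321, 0.1024]
orientation: [[-0.928, 0.317, -0.195], [0.311, 0.948, 0.061], [0.204, -0.004, -0.979]]
ft_force: [1.1, 0.4, 0.3]
gripper_width: 0.0207
```

```bash
python3 - <<'E'
from h import *
print(tipz());st()
import cv2
a=viewer.read_camera("side");b=viewer.read_camera("top")
cv2.imwrite("pics/s13.png",cv2.resize(a[310:400,380:480],None,fx=6.6,fy=6.6,interpolation=cv2.INTER_CUBIC))
cv2.imwrite("pics/t13.png",cv2.resize(b[175:315,375:515],None,fx=4.2,fy=4.2,interpolation=cv2.INTER_CUBIC))
E
```

```text
[-0.02726918  0.00020829  0.07764235]
t 14.82 p [ 0.5505 -0.1321  0.1024] F [1.1 0.4 0.3] w 0.0207 q [-0.36  0.64 -0.12  1.01 -0.01 -0.04]
```

View pics/s13.png

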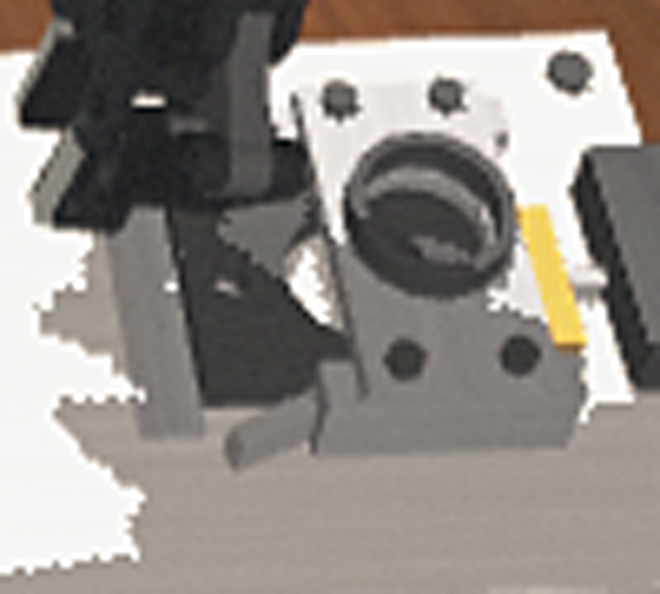

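View pics/t13.png

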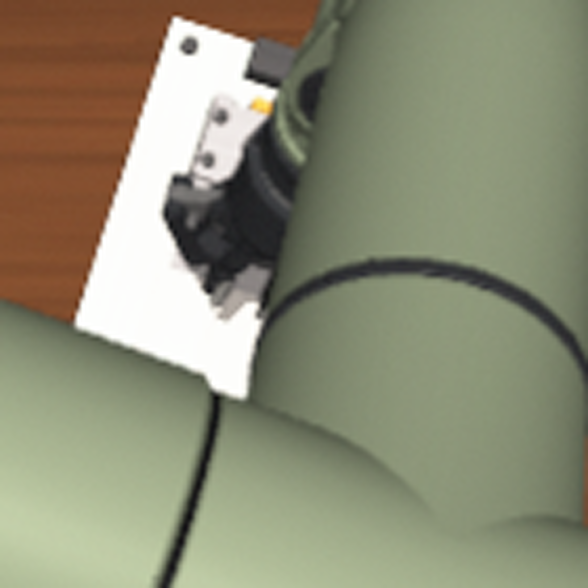

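The plate is behind the lip and the brass stop is about 5 mm in. I'll move the arm clear for an unobstructed check.

Call:
{"api": "step_arm", "payload": {"increments": [[[1, 0, -4], [0, 0, 0], 10], [[3, 1, -8], [0, 0, 0], 10], [[6, 3, -12], [0, 0, 0], 0], [[9, 6, -14], [0, 0, 0], 0], [[12, 9, -15], [0, 0, 0], 0], [[14, 12, -15], [0, 0, 0], 0], [[15, 15, -15], [0, 0, 0], 0], [[15, 18, -15], [0, 0, 0], 0], [[15, 21, -15], [0, 0, 0], 0], [[15, 24, -15], [0, 0, 0], 0]]}}

```text
clock: 15.75
ee_pos: [0.516, 0.135, 0.2756]
orientation: [[-0.928, 0.317, -0.197], [0.311, 0.949, 0.061], [0.207, -0.004, -0.978]]
ft_force: [0.7, -0.1, -0.6]
gripper_width: 0.0
```

```bash
python3 - <<'E'
from h import *
st()
import cv2
a=viewer.read_camera("side");b=viewer.read_camera("top")
cv2.imwrite("pics/s14f.png",a);cv2.imwrite("pics/t14f.png",b)
cv2.imwrite("pics/s14.png",cv2.resize(a[315:395,390:480],None,fx=8,fy=7.4,interpolation=cv2.INTER_CUBIC))
cv2.imwrite("pics/t14.png",cv2.resize(b[180:250,405:475],None,fx=8,fy=8,interpolation=cv2.INTER_CUBIC))
E
```

```text
t 15.75 p [0.516  0.135  0.2756] F [ 0.7 -0.1 -0.6] w 0.0 q [ 0.08  0.42 -0.02  1.32  0.08  0.39]
```

View pics/s14.png

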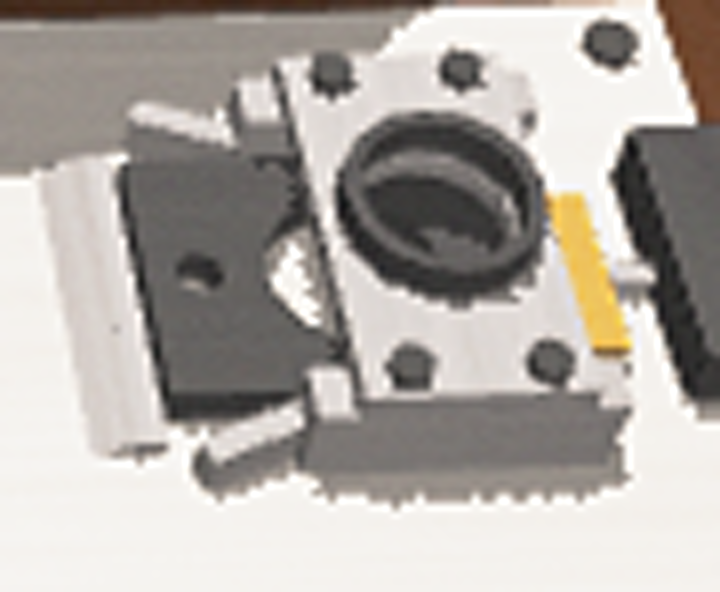

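View pics/t14.png

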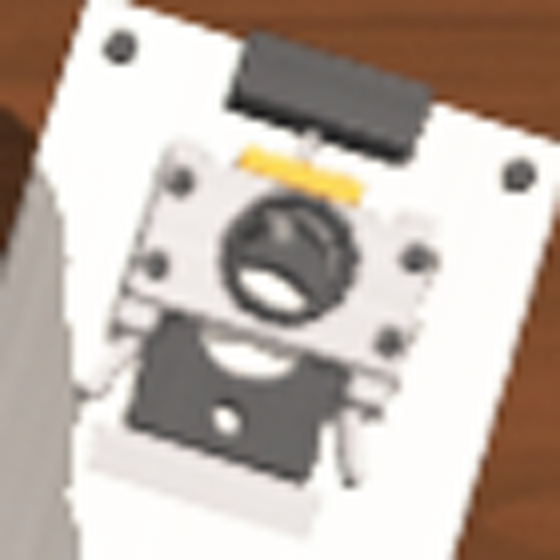

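View pics/t14f.png

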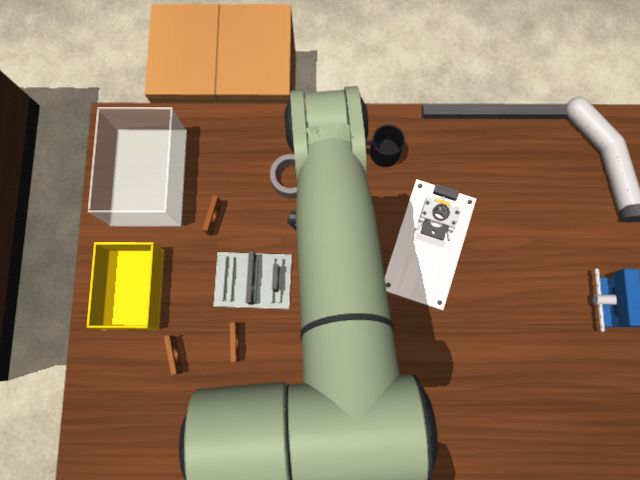

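```bash
python3 - <<'E'
from h import *
S=lambda p:np.array(p)/[8,7.4]+[390,315]-.4
T=lambda p:np.array(p)/8+[405,180]-.4
def tri(ps,pt):
    r=lambda X:np.r_[proj("side",X)[0]-ps,proj("top",X)[0]-pt]
    s=least_squares(r,[.6,-.15,.02]);X=s.x;d=R2(J[2]).T@(X[:2]-J[:2]);return np.r_[d,X[2]].round(4),s.fun.round(2)
print("hole",tri(S((200,268)),T((227,418))))
print("near corner",tri(S((168,393)),T((305,483))))
print("far corner",tri(S((122,165)),T((127,425))))
# ref: lip pocket-side top corners
for nm,pts in(("tail top",[(.0,y,z) for y in(.03,-.03) for z in(.022,.027)]),("hole",[(.009,0,.022),(.009,0,.027)]),("lip",[(0,.037,.015),(0,-.037,.015),(-.016,-.037,.01)])):
  for p in pts: print(nm,p,((proj("side",jig(*p))[0]-[389.6,314.6])*[8,7.4]).round().tolist(),((proj("top",jig(*p))[0]-[404.6,179.6])*8).round().tolist())
E
```

```text
hole (array([0.0102, 0.0004, 0.0254]), array([-0.07,  0.02,  0.03, -0.1 ]))
near corner (array([-0.0014, -0.0287,  0.0227]), array([ 0.02, -0.01, -0.01,  0.03]))
far corner (array([-0.0013,  0.0291,  0.0239]), array([-0.14,  0.04,  0.06, -0.2 ]))
tail top (0.0, 0.03, 0.022) [125.0, 166.0] [125.0, 420.0]
tail top (0.0, 0.03, 0.027) [128.0, 154.0] [128.0, 417.0]
tail top (0.0, -0.03, 0.022) [176.0, 399.0] [310.0, 481.0]
tail top (0.0, -0.03, 0.027) [179.0, 388.0] [313.0, 477.0]
hole (0.009, 0, 0.022) [192.0, 278.0] [225.0, 424.0]
hole (0.009, 0, 0.027) [195.0, 266.0] [228.0, 420.0]
lip (0, 0.037, 0.015) [115.0, 157.0] [100.0, 418.0]
lip (0, -0.037, 0.015) [177.0, 444.0] [327.0, 493.0]
lip (-0.016, -0.037, 0.01) [97.0, 458.0] [309.0, 543.0]
```

The views agree the plate is behind the lip: tail top at z ≈ 23 to 24 mm against 22 mm when fully down, within error. I'll press lightly on the tail from above to make sure it is fully down.

```bash
python3 - <<'E'
from h import *
for z in (.15,.07): inc(jig(.005,0,z),down(J[2]))
E
```

```text
inc cm [-17.72, -24.49, 9.09] rot [-0.004, -0.209, 0.007]
inc cm [-19.38, -24.47, 16.92] rot [-0.004, -0.209, 0.007]
```

Call:
{"api": "step_arm", "payload": {"increments": [[[-2, -3, 0.5], [0, -0.05, 0], 0], [[-4, -6, 1.5], [0, -0.1, 0], 0], [[-7, -9, 2.5], [0, -0.15, 0], 0], [[-9, -12, 4], [0, -0.209, 0], 0], [[-11, -15, 5], [0, -0.209, 0], 0], [[-13, -18, 6], [0, -0.209, 0], 0], [[-15, -21, 7], [0, -0.209, 0], 0], [[-17, -24, 8.5], [0, -0.209, 0.005], 0], [[-17.7, -24.5, 9], [-0.004, -0.209, 0.007], 0], [[-17.7, -24.5, 9], [-0.004, -0.209, 0.007], 0]]}}

```text
clock: 16.68
ee_pos: [0.5851, -0.1473, 0.1479]
orientation: [[-0.946, 0.324, -0.004], [0.324, 0.946, 0.001], [0.004, -0.0, -1.0]]
ft_force: [-0.3, 0.1, 0.2]
gripper_width: 0.0002
```

```bash
python3 - <<'E'
from h import *
st()
for z in (.07,.052): inc(jig(.005,0,z),down(J[2]))
E
```

```text
t 16.68 p [ 0.5851 -0.1473  0.1479] F [-0.3  0.1  0.2] w 0.0002 q [-0.37  0.51 -0.19  0.87 -0.   -0.04]
inc cm [-0.1, 0.31, 7.79] rot [-0.0, -0.004, -0.005]
inc cm [-0.1, 0.31, 9.59] rot [-0.0, -0.004, -0.005]
```

Call:
{"api": "step_arm", "payload": {"increments": [[[-0.1, 0.3, 2.5], [0, -0.004, -0.005], 0], [[-0.1, 0.3, 5], [0, -0.004, -0.005], 0], [[-0.1, 0.3, 7], [0, -0.004, -0.005], 0], [[-0.1, 0.3, 8.5], [0, -0.004, -0.005], 0], [[-0.1, 0.3, 9.5], [0, -0.004, -0.005], 0], [[-0.1, 0.3, 9.5], [0, -0.004, -0.005], 0]]}}

```text
clock: 17.18
ee_pos: [0.5849, -0.1431, 0.051]
orientation: [[-0.948, 0.318, -0.004], [0.318, 0.948, 0.001], [0.004, 0.0, -1.0]]
ft_force: [-0.5, -0.0, 0.2]
gripper_width: 0.0001
```

Call:
{"api": "step_arm", "payload": {"increments": [[[0, 0, 0.2], [0, 0, 0], 0], [[0, 0, 0.4], [0, 0, 0], 0], [[0, 0, 0.4], [0, 0, 0], 0]]}}

```text
clock: 17.43
ee_pos: [0.5853, -0.1429, 0.0478]
orientation: [[-0.948, 0.318, -0.003], [0.318, 0.948, 0.001], [0.003, 0.0, -1.0]]
ft_force: [0.3, -0.1, -0.2]
gripper_width: 0.0
```

Call:
{"api": "step_arm", "payload": {"increments": [[[0, 0, 0.1], [0, 0, 0], 0], [[0, 0, 0.2], [0, 0, 0], 0], [[0, 0, 0.2], [0, 0, 0], 0]]}}

```text
clock: 17.68
ee_pos: [0.586, -0.143, 0.0471]
orientation: [[-0.948, 0.318, -0.001], [0.318, 0.948, 0.001], [0.001, 0.001, -1.0]]
ft_force: [-1.6, 0.2, 6.0]
gripper_width: -0.0001
```

Call:
{"api": "step_arm", "payload": {"increments": [[[0, 0, 0.1], [0, 0, 0], 0], [[0, 0, 0.15], [0, 0, 0], 0], [[0, 0, 0.15], [0, 0, 0], 0]]}}

```text
clock: 17.93
ee_pos: [0.586, -0.143, 0.047]
orientation: [[-0.948, 0.318, -0.0], [0.318, 0.948, 0.001], [0.001, 0.001, -1.0]]
ft_force: [-4.1, 0.7, 9.9]
gripper_width: -0.0001
```

Contact at TCP z 0.047 (plate top at 22 mm) and rigid under 10 N: the tail is fully down. Retracting.

Call:
{"api": "step_arm", "payload": {"increments": [[[0, 0, -1], [0, 0, 0], 0], [[0, 0, -4], [0, 0, 0], 0], [[0, 0, -8], [0, 0, 0], 0], [[0, 0, -12], [0, 0, 0], 0], [[2, 2, -16], [0, 0, 0], 0], [[5, 6, -20], [0, 0, 0], 0], [[8, 10, -20], [0, 0, 0], 0], [[11, 14, -20], [0, 0, 0], 0], [[14, 18, -20], [0, 0, 0], 0], [[16, 22, -20], [0, 0, 0], 0]]}}

```text
clock: 18.77
ee_pos: [0.5156, 0.0673, 0.2477]
orientation: [[-0.948, 0.319, 0.002], [0.319, 0.948, 0.001], [-0.002, 0.001, -1.0]]
ft_force: [0.8, 1.2, -0.3]
gripper_width: -0.0001
```

```bash
python3 - <<'E'
from h import *
st()
import cv2
a=viewer.read_camera("side");b=viewer.read_camera("top")
cv2.imwrite("pics/s15.png",np.hstack([cv2.resize(a[315:395,390:480],(450,400),interpolation=cv2.INTER_CUBIC),cv2.resize(b[180:250,405:475],(350,400),interpolation=cv2.INTER_CUBIC)]))
cv2.imwrite("pics/t15.png",a)
st()
E
```

```text
t 18.77 p [0.5156 0.0673 0.2477] F [ 0.8  1.2 -0.3] w -0.0001 q [-0.01  0.28 -0.29  1.01  0.    0.31]
t 18.87 p [0.5147 0.0709 0.2474] F [ 0.9 -0.3 -0.2] w 0.0003 q [-0.01  0.28 -0.29  1.01  0.    0.31]
```

View pics/s15.png

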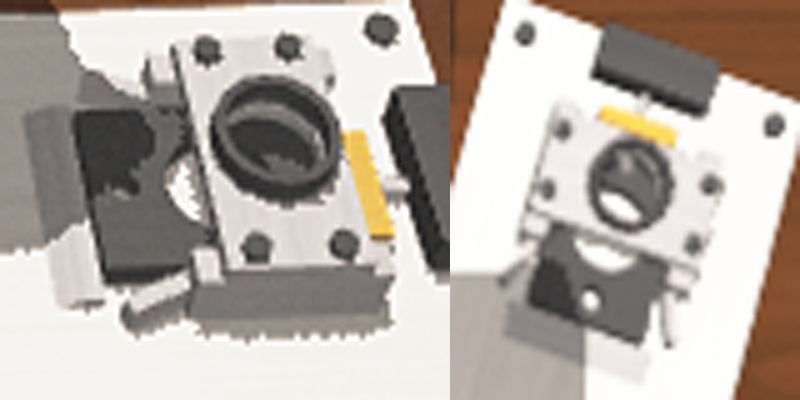

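View pics/t15.png

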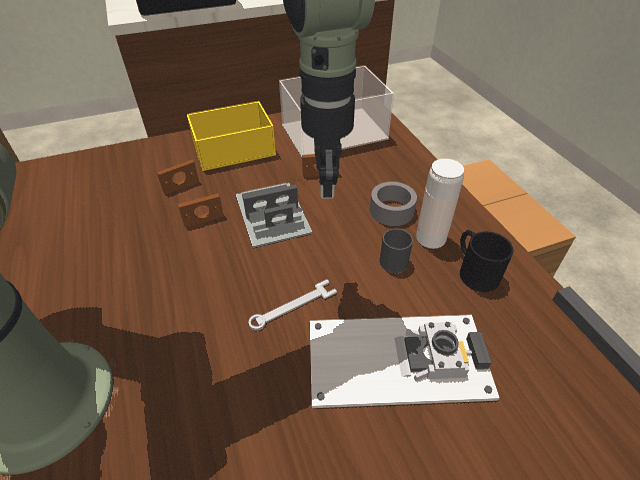

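The flange is in the pocket behind the lip (side view about (412,352)) with the stop pushed back. The other two plates are still in the rack, and nothing else has moved. Handing in.

```bash
python3 -c "
from bench import workorder
print(workorder.job_done())"
```

```text
the job is handed in; nothing more can be done
None
```

The 90 mm flange is in the pocket, held between the sprung stop and the lip, and the job is handed in. It took about 19 s of the 70 s allowed.

I lifted the flange out of the rack, laid it flat on the loading deck and let go. Fitted from the top view, it lay 0.5 mm off the centre line and 0.007 rad off the loading direction. I then pushed it from behind with the fingertips, over the lip, under the bridge and against the stop, until its tail dropped behind the lip. The largest push force I read was about 10 N.

**Last checks:**
- **Tail down:** from the two camera views, the tail's top corners came out at about 23–24 mm and its bolt hole at 25 mm, against a nominal 22 mm. Because of that gap I pressed the tail from above. The fingers met it at about 22 mm and it did not give under 10 N.
- **Stop:** it looks pushed back about 5 mm in the pictures, as expected for a seated flange. This is an estimate by eye, not a fit.
- **Lip position:** both tail corners measured about 1.4 mm before the lip face. The lip appears shifted about as much in the side picture, so I take this as calibration error.
- **Rest of the bench:** the square and long plates are still in the rack and nothing else looks moved. The arm is clear of everything.

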